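# Roll the dowel onto the drilling line

## Task

Get the round wooden dowel into place for drilling: with a fingertip on its top, push it sideways so that it rolls along the plywood board, and leave it lying at rest along the dark line, with the line running out from under the middle of both its ends. Only roll it - do not pinch it, lift it or slide it along - and leave the hardwood offcut, the sanding block and the wax tin where they lie.

Things in the scene. Friction and masses are not known exactly. Their poses are not given: they have to be found in the camera images.
- board: Flat plywood board, 200 x 320 x 12 mm, screwed down (fixed). Origin at the centre of its underside, on the bench top; x along its 200 mm side, y along its 320 mm side, z up; turned up to 0.2 rad from the robot's axes. Long steel clamps hang behind and right of it (x > 0.56, y -0.3 to 0.1, from 0.2 m above the bench up): draw the arm back before swinging it past them.
- line (a point): Middle of the dark line marked across the board, on the board's top face (12 mm above the bench). The line is 4 mm wide and 196 mm long, flush, and runs along this point's x axis (the board's x), half way along the board; y is square to the line, along the board.
- dowel: Dark round wooden dowel, 28 mm diameter, 120 mm long, 80 g, loose on the board, 95-120 mm to one side of the line (either), within 0.05 rad of parallel. Origin mid-axis, 14 mm above the board; x along it; z up at start, turns as it rolls. A tip pressed on its top (3-20 N) and moved square to it rolls it half the tip's travel, then runs off ahead of it: take several strokes. It stops when let go.
- hardwood_offcut: Bystander: rectangular block of hardwood, 35 x 90 x 24 mm, loose on the board at the other side of the line, 95 to 120 mm from it, long side roughly parallel to the line. Origin at the centre of its underside, y along its length.
- sanding_block: Bystander: black rubber sanding block, 60 x 157 x 27 mm, loose on the bench to the right of the board. Origin at the centre of its underside, y along its length.
- wax_tin: Bystander: round flat tin with a brown lid, 68 mm across, 29 mm high, loose on the bench to the right of the board. Origin at the centre of its underside.

How it is judged:
By the outcome, as a careful person would: the job done as asked, in the order asked, and still so for the second after the job is handed in, with the robot touching nothing.
It also fails if it takes over 54 s, if anything falls off the work surface, if the arm or the gripper's body presses on something with over 40 N, if the wrist force passes 120 N, or if a joint passes its speed limit or range.

## Robot

A 6-joint arm with a two-finger parallel gripper is mounted at the origin on a cart in front of the work surface, level with it; the furniture and walls round the work are solid. World frame = base frame: x ahead of the robot, y to its left, z up, the work surface at z = 0. Lengths are in m, angles in rad, forces in N, time in s.
With the tool pointing down it reaches from about 0.275 to 0.725 m from the base axis. Payload 5.6 kg.
Tool frame: the origin (TCP) lies at the very end of the fingers, on their centre line; the grasp point (between the pads) lies arm.grip_point_offset behind it (arm.grip_point_offset is the distance from the TCP to the grasp point, in m); z points along the fingers, y is the line along which they close (so a half turn about z gives the same grasp; the last joint's range is limited). The gripper opens to 85 mm and grips with 20 to 120 N. Pads are 22 mm wide; open, the fingers measure 114 mm over their backs; the gripper's body (76 mm by 85 mm) begins 54 mm behind the grasp point. The pads swing forward as they close: fully open they stand 13 mm farther back than shut.
Start: joints at [-0.523, 0.255, 0.108, 0, -1.424, -0.285], TCP at [0.38, -0.398, 0.231] pointing down, gripper open.
Joint ranges: [-2.95, 2.95], [-1.21, 1.97], [-1.09, 1.5], [-2.87, 1.71], [-2.94, -0.07], [-3.05, 3.05]. Speed limits (rad/s): [2.57, 2.57, 3.14, 3.14, 3.14, 3.14].

## Interface

Orientations are given as a unit quaternion [x, y, z, w].
In Python, from workcell import arm, eyes gives the robot as it stands.
- The arm moves only by the shell command python3 -m handwheel 'ROWS' [OPENING] [FORCE]. ROWS is JSON, one flat list of numbers, 6 for each row, row after row: the shift along the world's x, y, z in mm, then the turn, a rotation vector about the world's x, y, z in degrees. In form: [tx, ty, tz, ax, ay, az, tx, ty, tz, ax, ay, az, ...]. A call has 1 to 10 rows; each row is the pose to reach, as a shift and turn from the pose commanded when the call began; what a row does not reach only later rows make up. A row lasts 1/12 s, in which the tool goes at most 41.7 mm and 7.16 degrees, less where a joint would pass 70% of its speed; a pose out of reach is approached as far as the arm can. A call with a gripper value outside its range is refused whole. OPENING is the closure, from 0 (fully open) to 1 (shut), set as the call begins (- or left out, the last holds). The fingers move at their own pace and stop on an object; FORCE is the grip in N (left out, the last holds). Time passes only in rows, so rows that repeat a pose let the fingers close. It gives the time, the measured TCP pose, the force, the opening and the grip force at its end, in the units of the state.
- arm.read_state(): the state, without advancing time (a new reading comes with each control period).
- eyes.grab_frame(name): name is "scene" or "top"; returns the picture (384x512x3 uint8, blue, green, red); there is no depth.
- eyes.camera_model(name): a dict with "K" (3x3 intrinsics, pixels), "origin" and "attitude" of the camera in the world. Camera axes: x right, y up, looking along -z (the intrinsics and any distortion apply to the point x, -y, -z); pixel columns grow to the right and rows downward; lengths in m; the calibration is good to about 2 mm. A picture is of the moment at which its call begins. camera_model takes no time and is no camera call.
- arm.close_job(): hands the job in; it is judged then, once.
The state is a dict: "time": time; "qpos": joint angles; "dq": joint speeds; "effort": joint torques, N m; "tcp_pos": TCP position; "eef_rot": TCP orientation; "contact_force": force on the tool from outside, world axes, zero at the start; "ft_torque": the same for the moment, N m; "finger_gap": opening from 0.0 (shut) to 1.0 (fully open); "gripper_force": force on a finger pad.
Only numpy, scipy, OpenCV 4.12 (cv2) and the standard library are available. Lean on these libraries where they do the work, as an engineer would, in place of code of your own. Each camera call takes 0.05 s, during which the arm holds its last target. There are 200 camera calls.

## Working session

There is one attempt and no reset: what is moved stays moved. The work goes in short steps, Python scripts to look and compute and a shell command to move; the robot and the scene stay as the last step left them, time stands still between calls to the robot, and variables do not carry over. Pictures are saved under pics/ and viewed, at most 10 in all, crops included, and the job is handed in when it is done.

```bash
mkdir -p pics; cat > h.py <<'E'
import numpy as np,cv2
from scipy.spatial.transform import Rotation as R
from workcell import arm,eyes
def pix2w(name,uv,z):
    m=eyes.camera_model(name);K=np.array(m["K"]);o=np.array(m["origin"]);A=np.array(m["attitude"])
    Rm=A if A.shape==(3,3) else R.from_quat(A).as_matrix()
    uv=np.array(uv,float).reshape(-1,2)
    d=np.asarray(m.get("distortion",m.get("dist",np.zeros(5))),float)
    p=cv2.undistortPoints(uv[:,None],K,d)[:,0]
    r=np.c_[p[:,0],-p[:,1],-np.ones(len(p))]@Rm.T
    return o+r*((z-o[2])/r[:,2])[:,None]
E
python3 - <<'E'
from h import *
print(arm.read_state());print(arm.grip_point_offset)
for n in("top","scene"):
    print(eyes.camera_model(n)); cv2.imwrite(f"pics/{n}0.png",eyes.grab_frame(n))
E
```

```text
{'time': 0.0, 'qpos': array([-5.23395892e-01,  2.55749675e-01,  1.06998166e-01, -4.60742568e-04,
       -1.42390224e+00, -2.84594529e-01]), 'dq': array([ 0.00022083,  0.00165977,  0.00141974, -0.00052322,  0.00034903,
        0.00235134]), 'effort': array([-2.48107472e-04, -3.86628413e+01,  2.37944251e+01,  5.36499113e+00,
       -6.02359927e-03, -2.42987646e-06]), 'tcp_pos': array([ 0.37971591, -0.39720069,  0.230394  ]), 'eef_rot': array([-3.72191314e-01,  9.28155543e-01,  8.71027940e-04, -3.94633033e-04]), 'contact_force': array([ 0.34795541, -0.29907535,  0.32031176]), 'ft_torque': array([-0.03149242,  0.0416849 ,  0.0085037 ]), 'gripper_force': 0.0, 'finger_gap': 0.9992799734395413}
0.0187
{'K': array([[446.04834132,   0.        , 252.48352685],
       [  0.        , 446.04834132, 188.11283653],
       [  0.        ,   0.        ,   1.        ]]), 'origin': array([ 0.29563604, -0.04736482,  0.89083953]), 'attitude': array([ 0.07888692, -0.05555558, -0.70297018,  0.70464413])}
{'K': array([[490.71336446,   0.        , 254.75309479],
       [  0.        , 490.71336446, 192.93189789],
       [  0.        ,   0.        ,   1.        ]]), 'origin': array([ 0.08023146, -0.49418605,  0.81996219]), 'attitude': array([ 0.29328265, -0.11198136, -0.31717038,  0.89490134])}
```

View pics/top0.png

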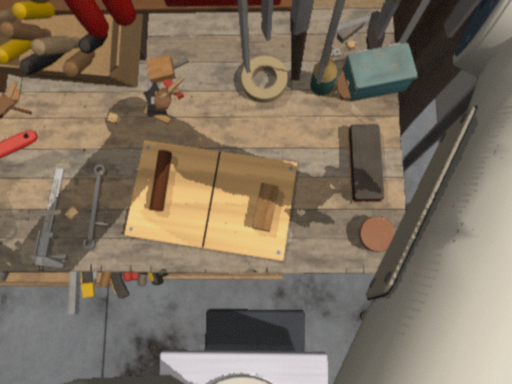

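View pics/scene0.png

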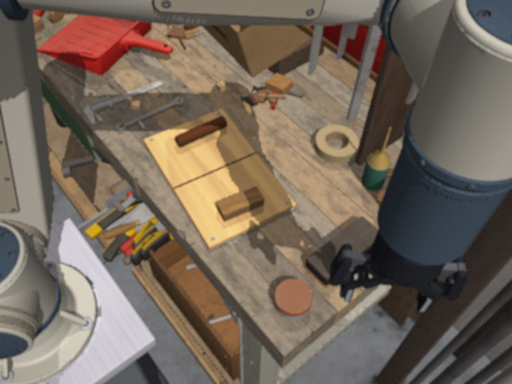

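The top view shows the dowel around (161,181), left of the line, which runs (218,152)–(205,247). The offcut is at (266,207). I'll enlarge this area.

```bash
python3 - <<'E'
import cv2
i=cv2.imread("pics/top0.png")[135:265,120:305]
cv2.imwrite("pics/c0.png",cv2.resize(i,None,fx=4,fy=4,interpolation=cv2.INTER_CUBIC))
E
```

```text
(no output)
```

View pics/c0.png

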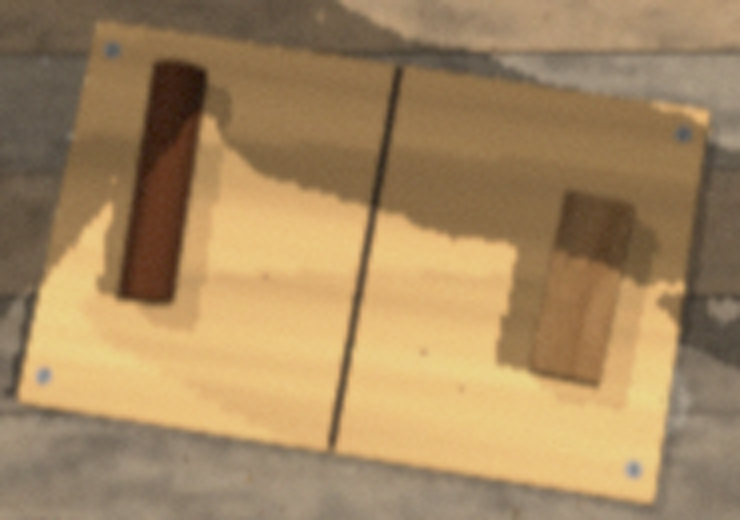

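The crop shows the dowel outline corners at (154,64), (208,72), (173,303) and (119,297), and the line from (399,68) to (332,448). I'll convert these to world positions.

```bash
cat > m.py <<'E'
from h import *
def w(c,z,x0=120,y0=135,s=4): # crop px -> world
    return pix2w("top",(np.array(c,float)+.5)/s-.5+[x0,y0],z)
def line():
    B=w([(97,22),(710,110),(655,502),(18,400)],.012)
    L=w([(399,68),(332,448)],.012)
    return B,L
E
python3 - <<'E'
from m import *
B,L=line()
print(B,L)
print(B.mean(0)); 
u=L[0]-L[1];u/=np.linalg.norm(u);print("line ang",np.degrees(np.arctan2(u[1],u[0])),"mid",L.mean(0))
for a,b in((B[0],B[3]),(B[1],B[2]),(B[0],B[1])):
    d=a-b;print(np.degrees(np.arctan2(d[1],d[0])),np.linalg.norm(d))
D=w([(181,68),(146,300)],.026);print(D)
d=D[0]-D[1];print(np.degrees(np.arctan2(d[1],d[0])),np.linalg.norm(d),D.mean(0))
n=np.array([-u[1],u[0],0]);print("offs",(D-L.mean(0))@n,(D-L.mean(0))@u)
O=w([(568,190),(635,205),(600,385),(532,372)],.036);print("offcut",(O-L.mean(0))@n,O)
E
```

```text
[[ 0.56628079  0.20745074  0.012     ]
 [ 0.51855822 -0.10784831  0.012     ]
 [ 0.3225492  -0.07858215  0.012     ]
 [ 0.3711661   0.23688061  0.012     ]] [[0.54111522 0.05040765 0.012     ]
 [0.3480409  0.07964105 0.012     ]]
[0.44463858 0.06447522 0.012     ]
line ang -8.609764947177943 mid [0.44457806 0.06502435 0.012     ]
-8.57747692387962 0.19732170989933437
-8.492114624199221 0.1981818394666138
81.3932363966558 0.31889015850965063
[[0.53760311 0.1593204  0.026     ]
 [0.41933072 0.17161266 0.026     ]]
-5.93354812410433 0.11890945747550088 [0.47846691 0.16546653 0.026     ]
offs [0.10715963 0.10160753] [ 0.07786026 -0.04091951]
offcut [-0.09611439 -0.12955686 -0.12568458 -0.09252398] [[ 0.4723609  -0.03639211  0.036     ]
 [ 0.46484993 -0.06907851  0.036     ]
 [ 0.37702111 -0.05186393  0.036     ]
 [ 0.38318285 -0.01925832  0.036     ]]
```

```bash
python3 -m handwheel '[40,300,-40,0,0,20,40,300,-40,0,0,20,40,300,-40,0,0,20,40,300,-40,0,0,20,40,300,-40,0,0,20,40,300,-40,0,0,20,40,300,-40,0,0,20,40,300,-40,0,0,20,40,300,-40,0,0,20]' 1 40
python3 -m handwheel '[59,271,-106,0,0,20.3,59,271,-106,0,0,20.3,59,271,-106,0,0,20.3,59,271,-106,0,0,20.3,59,271,-106,0,0,20.3,59,271,-106,0,0,20.3,59,271,-106,0,0,20.3,59,271,-106,0,0,20.3,59,271,-106,0,0,20.3,59,271,-106,0,0,20.3]'
python3 - <<'E'
from h import *
s=arm.read_state();print(s["tcp_pos"],R.from_quat(s["eef_rot"]).as_matrix()[:,1],s["finger_gap"],s["contact_force"])
i=eyes.grab_frame("top");cv2.imwrite("pics/c1.png",cv2.resize(i[135:265,120:305],None,fx=4,fy=4,interpolation=2))
E
```

```text
time: 0.85
tcp_pos: [0.4198, -0.0947, 0.1906]
eef_rot: [-0.53, 0.848, 0.001, -0.0]
contact_force: [0.5, 0.0, 0.4]
finger_gap: 0.002
gripper_force: 0.0
time: 1.68
tcp_pos: [0.479, 0.1727, 0.085]
eef_rot: [-0.669, 0.743, -0.0, -0.001]
contact_force: [1.1, -0.5, -0.1]
finger_gap: -0.0
gripper_force: 0.0
[0.47895411 0.17266233 0.08498666] [-9.94543828e-01  1.04315899e-01  8.76350916e-04] -0.0001622851643340645 [ 1.07580676 -0.52079493 -0.05210508]
```

View pics/c1.png

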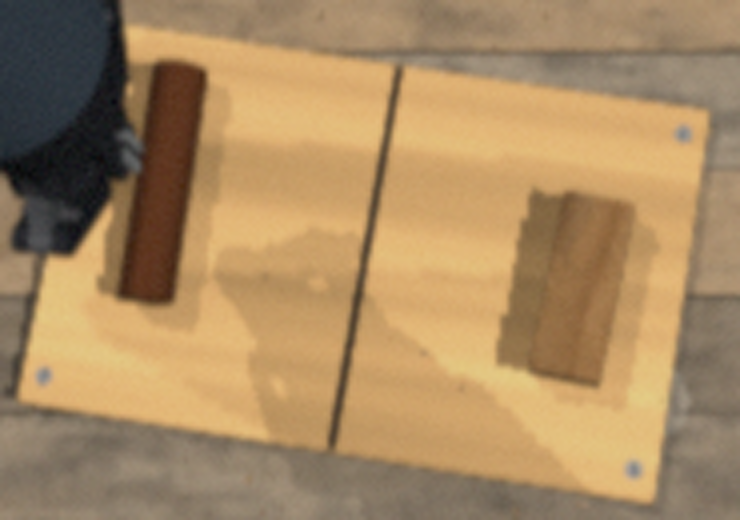

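The dowel is unmoved and the tip hangs beside its middle. I'll descend and find contact.

```bash
python3 -m handwheel '[0,-2,-30,0,0,0,0,-2,-43,0,0,0,0,-2,-43,0,0,0,0,-2,-44,0,0,0,0,-2,-44,0,0,0]'
python3 -m handwheel '[0,0,-0.5,0,0,0,0,0,-1,0,0,0,0,0,-1,0,0,0]'
python3 -m handwheel '[0,0,-0.5,0,0,0,0,0,-1,0,0,0,0,0,-1,0,0,0]'
```

```text
time: 2.15
tcp_pos: [0.4796, 0.1709, 0.0425]
eef_rot: [-0.669, 0.743, -0.0, 0.001]
contact_force: [-0.5, -0.0, 1.0]
finger_gap: -0.002
gripper_force: 0.0
time: 2.4
tcp_pos: [0.4792, 0.1715, 0.0408]
eef_rot: [-0.669, 0.743, -0.0, 0.0]
contact_force: [-0.5, 0.2, -0.2]
finger_gap: -0.005
gripper_force: 0.0
time: 2.65
tcp_pos: [0.4793, 0.1716, 0.04]
eef_rot: [-0.669, 0.743, -0.0, 0.0]
contact_force: [-1.2, -0.3, 4.6]
finger_gap: 0.002
gripper_force: 2.4
```

```bash
python3 -m handwheel '[0,0,-0.5,0,0,0,-0.3,-3,-0.6,0,0,-0.3,-0.6,-6,-0.6,0,0,-0.6,-0.9,-9,-0.6,0,0,-0.9,-1.2,-12,-0.6,0,0,-1.2,-1.6,-15,-0.6,0,0,-1.5,-2,-18,-0.6,0,0,-1.8,-2.4,-21,-0.6,0,0,-2.1,-2.8,-24,-0.6,0,0,-2.4,-2.8,-24,-0.6,0,0,-2.4]'
python3 -m handwheel '[0,0,8,0,0,0,0,33,16,0,0,0,0,33,16,0,0,0]'
python3 - <<'E'
from h import *
i=eyes.grab_frame("top");cv2.imwrite("pics/c2.png",cv2.resize(i[135:265,120:305],None,fx=4,fy=4,interpolation=2))
E
```

```text
time: 3.48
tcp_pos: [0.4768, 0.1475, 0.0399]
eef_rot: [-0.654, 0.757, -0.0, 0.001]
contact_force: [-2.4, -0.1, 7.6]
finger_gap: -0.0
gripper_force: 3.9
time: 3.73
tcp_pos: [0.4781, 0.1839, 0.0568]
eef_rot: [-0.654, 0.756, -0.0, 0.002]
contact_force: [-0.1, 0.8, 0.7]
finger_gap: -0.002
gripper_force: 0.0
```

View pics/c2.png

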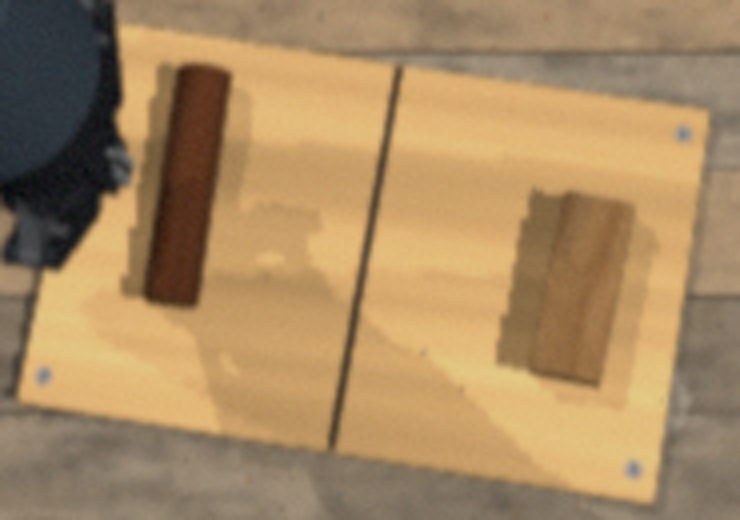

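The dowel rolled about 12 mm, to corners (180,66), (232,73), (198,305) and (145,299), with almost no turn. I'll automate the measurement.

```bash
cat > meas.py <<'E'
from m import *
_,L=line();LM=L.mean(0);u=L[0]-L[1];u/=np.linalg.norm(u);n=np.array([-u[1],u[0],0])
def meas(img):
    c=cv2.resize(img[135:265,120:305],None,fx=4,fy=4,interpolation=2).astype(int)
    b,g,r=c[...,0],c[...,1],c[...,2]
    k=((r-b>20)&(g<95)&(r<150)&(g*1.45<r)).astype(np.uint8)
    k=cv2.morphologyEx(k,cv2.MORPH_OPEN,np.ones((15,15),np.uint8))
    N,lab,st,ce=cv2.connectedComponentsWithStats(k)
    j=1+np.argmax(st[1:,4]); ct=max(cv2.findContours((lab==j).astype(np.uint8),0,1)[0],key=cv2.contourArea)
    q=cv2.boxPoints(cv2.minAreaRect(ct)); q=q[np.argsort(q[:,1])]
    e=np.array([q[:2].mean(0),q[2:].mean(0)])
    D=w(e,.026);d=D[0]-D[1]
    return q,D,d
def report(img):
    q,D,d=meas(img)
    print("box",q.round().astype(int).tolist(),"len",np.linalg.norm(d).round(4))
    print("mid",D.mean(0).round(4),"ang",np.degrees(np.arctan2(d[1],d[0])).round(2),"line ang",np.degrees(np.arctan2(u[1],u[0])).round(2))
    print("offs mm",((D-LM)@n*1e3).round(1),"along",(D.mean(0)-LM)@u*1e3)
if __name__=="__main__":
    report(eyes.grab_frame("top"));s=arm.read_state();print(s["time"],s["tcp_pos"],s["contact_force"])
E
python3 -c "
from meas import *
report(cv2.imread('pics/top0.png'))"
python3 meas.py
```

```text
box [[155, 60], [207, 68], [118, 296], [171, 304]] len 0.1209
mid [0.4795 0.1659 0.026 ] ang -6.13 line ang -8.61
offs mm [107.6 102.4] along 19.43684529234063
box [[179, 62], [231, 70], [143, 298], [196, 306]] len 0.1208
mid [0.4786 0.1536 0.026 ] ang -6.03 line ang -8.61
offs mm [95.4 89.9] along 20.357603191339038
3.8333 [0.47650072 0.18147524 0.05520476] [ 0.24203827 -0.62202002 -0.17570756]
```

```bash
python3 -m handwheel '[42.5,-25.5,0,0,0,0,42.5,-25.5,0,0,0,0,42.5,-25.5,-10,0,0,0,42.5,-25.5,-14,0,0,0,42.5,-25.5,-16,0,0,0,42.5,-25.5,-16.3,0,0,0]'
python3 -m handwheel '[-0.3,-3.1,-0.1,0,0,0,-0.6,-6.2,-0.1,0,0,0,-0.9,-9.3,-0.1,0,0,0,-1.3,-12.4,-0.1,0,0,0,-1.6,-15.5,-0.1,0,0,0,-1.9,-18.6,-0.1,0,0,0,-2.2,-21.7,-0.1,0,0,0,-2.6,-24.8,-0.1,0,0,0,-2.9,-28,-0.1,0,0,0,-2.9,-28,-0.1,0,0,0]'
python3 -m handwheel '[0,0,8,0,0,0,0,33,16,0,0,0,0,33,16,0,0,0]'
python3 meas.py
```

```text
time: 4.33
tcp_pos: [0.5186, 0.1551, 0.0398]
eef_rot: [-0.654, 0.757, -0.0, 0.0]
contact_force: [-3.0, -0.3, 13.6]
finger_gap: 0.002
gripper_force: 6.9
time: 5.17
tcp_pos: [0.5156, 0.1268, 0.0395]
eef_rot: [-0.654, 0.757, -0.0, 0.001]
contact_force: [-2.0, -0.8, 10.0]
finger_gap: -0.001
gripper_force: 5.3
time: 5.42
tcp_pos: [0.5164, 0.1632, 0.0557]
eef_rot: [-0.654, 0.756, -0.0, 0.002]
contact_force: [0.4, -0.2, 0.7]
finger_gap: 0.002
gripper_force: 0.0
box [[206, 65], [258, 73], [171, 302], [223, 309]] len 0.1211
mid [0.4769 0.1398 0.026 ] ang -6.24 line ang -8.61
offs mm [81.3 76.3] along 20.721228606813145
5.4667 [0.51569092 0.16192966 0.05487688] [-0.40764321  0.65712953 -0.08960561]
```

```bash
python3 -m handwheel '[14.5,-21.5,0,0,0,4,14.5,-21.5,-10,0,0,4,14.5,-21.5,-14,0,0,4,14.5,-21.5,-16,0,0,4,14.5,-21.5,-16.4,0,0,4]'
python3 -m handwheel '[-0.3,-3.1,-0.1,0,0,-1,-0.6,-6.2,-0.1,0,0,-2,-0.9,-9.3,-0.1,0,0,-3,-1.3,-12.4,-0.1,0,0,-4,-1.6,-15.5,-0.1,0,0,-5,-1.9,-18.6,-0.1,0,0,-6,-2.3,-21.7,-0.1,0,0,-7,-2.7,-24.8,-0.1,0,0,-8,-3.2,-28,-0.1,0,0,-9,-3.2,-28,-0.1,0,0,-9]'
python3 -m handwheel '[0,0,8,0,0,0,0,33,16,0,0,0,0,33,16,0,0,0]'
python3 meas.py
```

```text
time: 5.88
tcp_pos: [0.5307, 0.1386, 0.0396]
eef_rot: [-0.679, 0.734, -0.001, 0.001]
contact_force: [-4.5, -0.4, 15.8]
finger_gap: -0.004
gripper_force: 8.0
time: 6.72
tcp_pos: [0.5266, 0.11, 0.039]
eef_rot: [-0.619, 0.785, -0.0, 0.0]
contact_force: [-4.0, -1.2, 12.2]
finger_gap: 0.0
gripper_force: 6.2
time: 6.97
tcp_pos: [0.5279, 0.1467, 0.0552]
eef_rot: [-0.62, 0.784, -0.0, 0.002]
contact_force: [1.2, 0.7, 0.7]
finger_gap: 0.002
gripper_force: 0.0
box [[234, 66], [286, 77], [184, 300], [236, 311]] len 0.1209
mid [0.4762 0.1293 0.026 ] ang -9.8 line ang -8.61
offs mm [67.1 69.6] along 21.622808827744294
7.0167 [0.52721508 0.14541463 0.05434209] [-1.44718499 -0.73728898  0.94594439]
```

```bash
python3 -m handwheel '[2,-18,0,0,0,0,2,-18,-9,0,0,0,2,-18,-13.5,0,0,0,2,-18,-15.5,0,0,0,2,-18,-15.9,0,0,0]'
python3 -m handwheel '[-0.5,-3.2,-0.1,0,0,0.4,-1,-6.4,-0.1,0,0,0.8,-1.6,-9.6,-0.1,0,0,1.3,-2.1,-12.8,-0.1,0,0,1.8,-2.6,-16,-0.1,0,0,2.3,-3.1,-19.2,-0.1,0,0,2.8,-3.7,-22.4,-0.1,0,0,3.2,-4.2,-25.6,-0.1,0,0,3.6,-4.7,-28.8,-0.1,0,0,4,-4.7,-28.8,-0.1,0,0,4]'
python3 -m handwheel '[0,0,8,0,0,0,0,33,16,0,0,0,0,33,16,0,0,0]'
python3 meas.py
```

```text
time: 7.43
tcp_pos: [0.5296, 0.1256, 0.0396]
eef_rot: [-0.62, 0.785, -0.001, 0.001]
contact_force: [-6.1, -0.4, 17.4]
finger_gap: -0.002
gripper_force: 8.7
time: 8.27
tcp_pos: [0.5246, 0.0963, 0.0393]
eef_rot: [-0.647, 0.762, -0.001, 0.0]
contact_force: [-4.2, -0.9, 13.6]
finger_gap: -0.003
gripper_force: 7.0
time: 8.52
tcp_pos: [0.5256, 0.1328, 0.0551]
eef_rot: [-0.647, 0.762, -0.0, 0.002]
contact_force: [0.3, 0.0, 0.5]
finger_gap: 0.002
gripper_force: 0.0
box [[263, 71], [315, 81], [219, 307], [271, 316]] len 0.121
mid [0.4735 0.1133 0.026 ] ang -8.65 line ang -8.61
offs mm [52.1 52.2] along 21.38053791211362
8.5667 [0.52484739 0.13156912 0.05426037] [0.32833182 0.26325535 0.1564955 ]
```

```bash
python3 -m handwheel '[-50.5,-12,0,0,0,0,-50.5,-12,0,0,0,0,-50.5,-12,-9,0,0,0,-50.5,-12,-13.5,0,0,0,-50.5,-12,-15,0,0,0,-50.5,-12,-15.5,0,0,0]'
python3 -m handwheel '[-0.5,-3.1,-0.1,0,0,0,-0.9,-6.2,-0.1,0,0,0,-1.4,-9.2,-0.1,0,0,0,-1.9,-12.3,-0.1,0,0,0,-2.3,-15.4,-0.1,0,0,0,-2.8,-18.5,-0.1,0,0,0,-3.3,-21.5,-0.1,0,0,0,-3.7,-24.6,-0.1,0,0,0,-4.2,-27.7,-0.1,0,0,0,-4.2,-27.7,-0.1,0,0,0]'
python3 -m handwheel '[0,0,8,0,0,0,5,33,16,0,0,0,5,33,16,0,0,0]'
python3 meas.py
```

```text
time: 9.07
tcp_pos: [0.4731, 0.1174, 0.0396]
eef_rot: [-0.647, 0.763, 0.0, -0.001]
contact_force: [-14.5, 0.3, 27.2]
finger_gap: -0.0
gripper_force: 13.7
time: 9.9
tcp_pos: [0.469, 0.089, 0.039]
eef_rot: [-0.647, 0.763, 0.0, -0.001]
contact_force: [-8.8, -0.6, 17.6]
finger_gap: -0.001
gripper_force: 8.9
time: 10.15
tcp_pos: [0.4777, 0.1262, 0.0557]
eef_rot: [-0.647, 0.762, -0.001, 0.002]
contact_force: [1.2, 1.1, 0.8]
finger_gap: -0.001
gripper_force: 0.0
box [[291, 75], [343, 85], [249, 311], [301, 320]] len 0.1207
mid [0.4714 0.0988 0.026 ] ang -8.15 line ang -8.61
offs mm [37.9 36.9] along 21.42280537964808
10.2 [0.47658797 0.12491431 0.05481125] [-1.31857742 -0.25207582 -0.00794922]
```

```bash
python3 -m handwheel '[-4.5,-18.5,0,0,0,0,-4.5,-18.5,0,0,0,0,-4.5,-18.5,-9,0,0,0,-4.5,-18.5,-13,0,0,0,-4.5,-18.5,-14.5,0,0,0,-4.5,-18.5,-15.1,0,0,0]'
python3 -m handwheel '[-0.5,-3.1,-0.1,0,0,0,-0.9,-6.2,-0.1,0,0,0,-1.4,-9.2,-0.1,0,0,0,-1.9,-12.3,-0.1,0,0,0,-2.3,-15.4,-0.1,0,0,0,-2.8,-18.5,-0.1,0,0,0,-3.3,-21.5,-0.1,0,0,0,-3.7,-24.6,-0.1,0,0,0,-4.2,-27.7,-0.1,0,0,0,-4.2,-27.7,-0.1,0,0,0]'
python3 -m handwheel '[0,0,8,0,0,0,5,33,16,0,0,0,5,33,16,0,0,0]'
python3 meas.py
```

```text
time: 10.7
tcp_pos: [0.4703, 0.1044, 0.0397]
eef_rot: [-0.647, 0.762, -0.0, -0.0]
contact_force: [-8.1, 0.9, 19.9]
finger_gap: -0.003
gripper_force: 9.3
time: 11.53
tcp_pos: [0.4664, 0.0765, 0.0395]
eef_rot: [-0.647, 0.762, -0.0, 0.0]
contact_force: [-3.5, -0.8, 10.4]
finger_gap: -0.001
gripper_force: 5.4
time: 11.78
tcp_pos: [0.4735, 0.113, 0.0564]
eef_rot: [-0.647, 0.762, -0.001, 0.002]
contact_force: [1.0, 0.6, 0.7]
finger_gap: -0.001
gripper_force: 0.0
box [[318, 79], [369, 87], [278, 315], [330, 324]] len 0.1208
mid [0.4696 0.0849 0.026 ] ang -7.9 line ang -8.61
offs mm [24.2 22.7] along 21.80106708580853
11.8333 [0.47237324 0.11177439 0.05557636] [ 0.08723637 -0.01836515 -0.03212305]
```

```bash
python3 -m handwheel '[-55,-14,0,0,0,0,-55,-14,0,0,0,0,-55,-14,-9,0,0,0,-55,-14,-14,0,0,0,-55,-14,-16,0,0,0,-55,-14,-16.7,0,0,0]'
python3 -m handwheel '[-0.4,-2.8,-0.1,0,0,-0.3,-0.8,-5.7,-0.1,0,0,-0.6,-1.2,-8.5,-0.1,0,0,-0.9,-1.6,-11.4,-0.1,0,0,-1.2,-2,-14.2,-0.1,0,0,-1.5,-2.4,-17.1,-0.1,0,0,-1.9,-2.9,-20,-0.1,0,0,-2.2,-3.3,-22.8,-0.1,0,0,-2.5,-3.3,-22.8,-0.1,0,0,-2.5]'
python3 -m handwheel '[0,0,8,0,0,0,5,33,16,0,0,0,5,33,16,0,0,0]'
python3 meas.py
```

```text
time: 12.33
tcp_pos: [0.4153, 0.0954, 0.0394]
eef_rot: [-0.647, 0.763, 0.0, -0.001]
contact_force: [-15.9, -0.0, 29.6]
finger_gap: 0.002
gripper_force: 14.9
time: 13.08
tcp_pos: [0.412, 0.0722, 0.0391]
eef_rot: [-0.63, 0.777, 0.0, -0.001]
contact_force: [-9.8, 0.0, 21.4]
finger_gap: 0.003
gripper_force: 10.0
time: 13.33
tcp_pos: [0.4209, 0.1093, 0.0559]
eef_rot: [-0.631, 0.776, -0.001, 0.003]
contact_force: [-0.2, 1.5, 0.8]
finger_gap: -0.001
gripper_force: 0.0
box [[342, 82], [395, 91], [300, 319], [353, 328]] len 0.1214
mid [0.4677 0.073  0.026 ] ang -8.49 line ang -8.61
offs mm [11.5 11.2] along 21.65731954357401
13.3833 [0.41965622 0.10791865 0.05498867] [-0.91052753 -0.69785948  0.05889578]
```

```bash
python3 -m handwheel '[48.5,-28.5,0,0,0,0,48.5,-28.5,0,0,0,0,48.5,-28.5,-9,0,0,0,48.5,-28.5,-13,0,0,0,48.5,-28.5,-14.7,0,0,0,48.5,-28.5,-15.3,0,0,0]'
python3 -m handwheel '[-0.4,-2.8,0,0,0,0,-0.8,-5.6,0,0,0,0,-1.2,-8.4,0,0,0,0,-1.6,-11.2,0,0,0,0,-2.1,-14,0,0,0,0,-2.5,-16.8,0,0,0,0,-2.9,-19.6,0,0,0,0,-3.3,-22.3,0,0,0,0,-3.3,-22.3,0,0,0,0,-3.3,-22.3,0,0,0,0]'
python3 -m handwheel '[0,0,8,0,0,0,0,0,30,0,0,0,-40,60,60,0,0,0,-60,100,60,0,0,0,-60,100,60,0,0,0,-60,100,60,0,0,0]'
python3 meas.py
python3 - <<'E'
from h import *
i=eyes.grab_frame("top");cv2.imwrite("pics/c3.png",cv2.resize(i[145:255,165:255],None,fx=5,fy=5,interpolation=2))
i=eyes.grab_frame("scene");cv2.imwrite("pics/s3.png",cv2.resize(i[100:250,140:300],None,fx=4,fy=4,interpolation=2))
E
```

```text
time: 13.88
tcp_pos: [0.4665, 0.0773, 0.0398]
eef_rot: [-0.63, 0.776, -0.001, 0.0]
contact_force: [-3.2, -0.6, 14.2]
finger_gap: 0.002
gripper_force: 7.3
time: 14.72
tcp_pos: [0.4631, 0.0552, 0.0398]
eef_rot: [-0.63, 0.776, -0.0, 0.0]
contact_force: [-1.7, -1.0, 8.5]
finger_gap: -0.001
gripper_force: 4.5
time: 15.22
tcp_pos: [0.4011, 0.1595, 0.1004]
eef_rot: [-0.632, 0.775, 0.0, 0.002]
contact_force: [0.4, -0.2, 0.7]
finger_gap: 0.0
gripper_force: 0.0
box [[365, 84], [416, 93], [321, 322], [372, 331]] len 0.1216
mid [0.4664 0.0624 0.026 ] ang -8.97 line ang -8.61
offs mm [0.3 1.1] along 21.999939467441102
15.2667 [0.40157359 0.15763714 0.09972616] [-0.64754008  0.05666493  0.49495654]
```

View pics/c3.png

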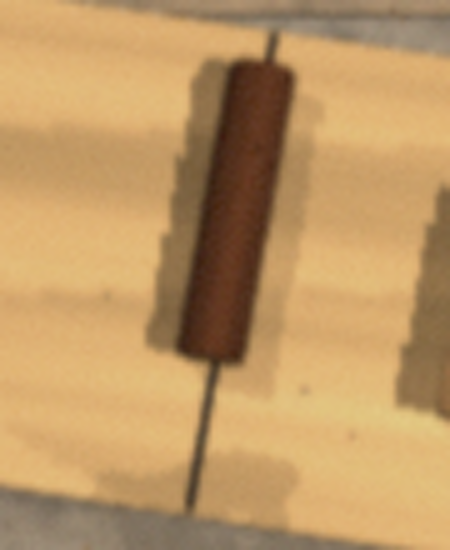

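View pics/s3.png

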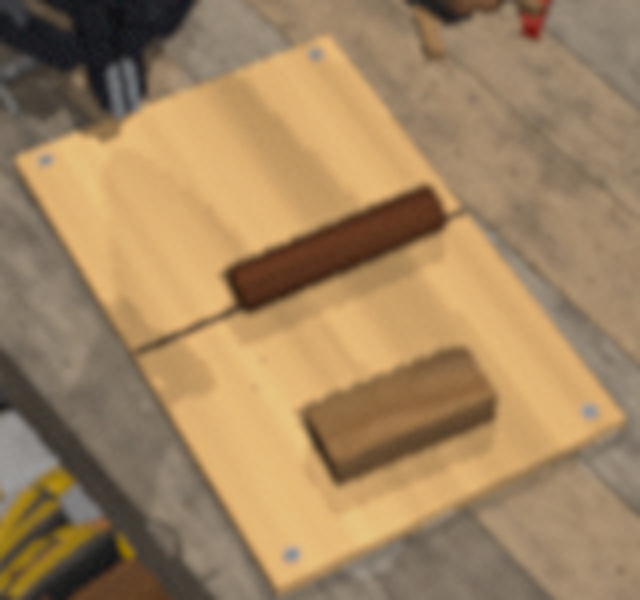

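The dowel covers the line, which comes out from under the middle of both ends: (214,362) and (270,60) in the top crop. It's within about 1 mm and 0.4° of the line, and the offcut hasn't moved. I'm handing it in.

```bash
python3 -c "
from workcell import arm
print(arm.close_job())"
```

```text
the job is handed in; nothing more can be done
None
```

The job is handed in: the dowel lies at rest along the dark line, within about 1 mm and 0.4° by the last camera measurement; the bystanders were never touched, three press-downs topped the suggested 20 N (about 30 N at most), and end-on twists straightened the dowel.

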